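Fit and lock the last quarter-turn stud of a chassis cover

ROBOT

A 6-joint arm with a two-finger parallel gripper is mounted at the origin on a cart in front of the work surface, level with it; the furniture and walls round the work are solid. World frame = base frame: x ahead of the robot, y to its left, z up, the work surface at z = 0. Lengths are in m, angles in rad, forces in N, time in s.
With the tool pointing down it reaches from about 0.3 to 0.875 m from the base axis. Payload 6.4 kg.
Tool frame: the origin (TCP) lies between the finger pads; the fingertips stand 8 mm ahead of it and the grasp point (between the pads) lies 11 mm behind it; z points along the fingers, y is the direction in which the jaws open and shut (so a half turn about z gives the same grasp; the last joint's range is limited). The gripper opens to 85 mm and grips with 20 to 120 N. Pads are 22 mm wide; open, the fingers measure 114 mm over their backs; the gripper's body (76 mm by 85 mm) begins 54 mm behind the grasp point. The pads swing forward as they close: fully open they stand 13 mm farther back than shut.
Start: joints at [-1.538, 0.181, 1.607, -0, 1.354, -0.206], TCP at [0.136, -0.559, 0.239] pointing down, gripper open.
Joint ranges: [-2.99, 2.99], [-0.89, 2.07], [0.3, 2.58], [-1.14, 4.28], [0, 2.63], [-3.12, 3.12]. Speed limits (rad/s): [2.57, 2.57, 3.01, 3.14, 3.14, 3.14].

INTERFACE

Orientations are given as a 3x3 rotation matrix whose columns are the frame's x, y, z axes.
In Python, from plant import manip gives the robot as it stands. The module is installed in compiled form; this text tells all that it offers.
- The arm moves only by the tool drive_tool, never from a script. Its argument "rows" is one flat list of numbers, 7 for each row, row after row: the shift along the world's x, y, z in cm, then the turn, a rotation vector about the world's x, y, z in degrees, then the closure, from 0 (fully open) to 1 (shut). A call has 1 to 20 rows; each row shifts and turns the commanded pose from where the row before left it; what a row does not reach is not made up. A row lasts 1/8 s, in which the tool goes at most 62.5 mm and 10.7 degrees, less where a joint would pass 70% of its speed; a pose out of reach is approached as far as the arm can. A call with a gripper value outside its range is refused whole. The fingers move at their own pace and stop on an object; the grip force is fixed at half the most. Time passes only in rows, so rows that do not move let the fingers close. It gives the time, the measured TCP pose, the force and the opening at its end, in the units of the state.
- manip.get_obs(): the state, without advancing time (a new reading comes with each control period).
- manip.get_image(name): name is "side" or "top"; returns (picture, depth): 420x560x3 uint8, red, green, blue; 420x560 float32, m along the optical axis (not along the pixel's ray), 0 where there is no reading.
- manip.camera_params(name): a dict with "fx", "fy", "cx", "cy" (pixels), "extrinsics" (4x4, takes a point from camera to world coordinates). Camera axes: x right, y up, looking along -z (the intrinsics and any distortion apply to the point x, -y, -z); pixel columns grow to the right and rows downward; lengths in m; the calibration is good to about 2 mm. A picture is of the moment at which its call begins. camera_params takes no time and is no camera call.
- manip.finish_job(): hands the job in, once; it reports no verdict.
Trained networks look in the newest picture that a camera, given by its name, has taken for a name from the list of things; names that differ only in an ending like _2 or _b are one class to them, and where a whole thing is asked for, a point or a joint stands for the part that bears it (a point fixed in the world has none). Each returns a list of dicts, best first, with "p" (0 to 1); they miss things now and then, are a little off and sometimes report something else, mostly with a low value. They report only what shows in the picture. A call takes as long as a camera call.
- manip.recognise(label, camera): "centre" ([row, column] in pixels, amid what is visible of it).
- manip.silhouettes(label, camera): "mask" (420x560 bool, what is visible of it) and "centre" ([row, column] in pixels, amid what is visible of it).
- manip.spot_point(label, camera): "centre" ([row, column] in pixels: a listed point, or the origin of a listed thing).
The state is a dict: "time": time; "q": joint angles; "joint_velocities": joint speeds; "joint_torque": joint torques, N m; "eef_pos": TCP position; "tcp_rot": TCP orientation; "ft_force": force on the tool from outside, world axes, zero at the start; "torque": the same for the moment, N m; "width": opening from 0.0 (shut) to 1.0 (fully open).
Only numpy, scipy, OpenCV 4.12 (cv2) and the standard library are available. Lean on these libraries where they do the work, as an engineer would, in place of code of your own. Each camera call takes 0.05 s, during which the arm holds its last target.

TASK

The cover of the chassis in the middle of the bench is held by three quarter-turn studs; the fourth waits in the blue stand. Put it into the open receptacle, feeling gently for the slot with its cross pin as the receptacle never sits exactly under the hole; press it in against the spring until you feel it bottom, turn it a quarter turn clockwise (seen from above) to the stop, and let it spring up into its lock like the other three. Do not force the mechanism, and leave everything else on the bench where it is.

Things in the scene. Friction and masses are not known exactly. Their poses are not given: they have to be found in the camera images.
- unit: Gold zinc-plated 2U chassis, 230 x 308 x 100 mm, fixed, closed by a flat grey cover with its top at 100 mm. Origin: centre of its underside; x to the rear, y along the 308 mm side, z up. Cover, receptacle and spring belong to it. Three locked studs, black bar heads along y, reach 49 mm above the cover near three corners; the receptacle at x -66, y -105 mm is open.
- hole (a point): Centre of the open receptacle's hole in the plane of the cover's top; axes parallel to the chassis (x the slot's direction, y the locked direction, z up). The hole is 42 mm wide, its dark steel bezel 2.5 mm high and 61 mm across. In it, 4 to 14 mm below the cover's top, lies a brass receptacle with a slot.
- slot (a point): On the hole's axis 4 mm below hole, axes as the chassis. The brass receptacle is not measured: unit by unit its slot lies up to 6 mm to either side (y) of this point, centred in x, and its top d = 0 to 10 mm below it; it does not yield: feel for it. Slot 29.4 mm along x, 10 mm wide. A spring (0.6 N per mm) meets the pin 6 mm below the brass top; hard floor 20 mm below it, spring 8.4 N there.
- lock (a point): Point 11.5 mm below slot: where the pin's underside ends when locked, if d = 0 (else d lower). The pin can turn only in the last 2 mm above the hard floor, only clockwise from above, from x (slot) to a hard stop near y, a quarter turn. Let go there, the spring lifts it 8.5 mm into a notch along y: locked. More than 30 N from the stud on the chassis is forcing.
- stud: Loose quarter-turn stud, 60 g, upright in the stand. Origin: underside of the cross pin, on the axis; z up, x along pin and bar head. Round cross pin 8 mm thick, 27 mm long, z 0 to 8. Shank 8 mm. Steel flange 26 mm across, z 38 to 41. Black bar head 30 mm (x) by 10 mm (y: grip across it), z 41 to 67 mm. Same after a half turn.
- stand: Blue plastic block, fixed to the bench, 54 x 40 x 40 mm, with a slot along its x from the top right through it, 30 x 10 mm, that holds the stud. Origin: centre of its underside; z up.
- dish: Grey round parts dish with screws, 67 mm across, 24 mm high; bystander. Origin: centre of its underside.
- torque_driver: Black and orange torque screwdriver lying, 186 mm long along its y, 34 mm thick; bystander. Origin: underside centre.
- screwdriver: Blue screwdriver lying, 142 mm long along its y, 22 mm thick; bystander. Origin: underside centre.
- pliers: Blue-handled pliers lying, 162 mm long along y, 13 mm thick; bystander. Origin: underside centre.
- reel: Light grey wire reel standing, 64 mm across, 42 mm high; bystander. Origin: underside centre.

How it is judged:
By the outcome, as a careful person would: the job done as asked, in the order asked, and still so for the second after the job is handed in, with the robot touching nothing.
It also fails if it takes over 72 s, if anything falls off the work surface, if the arm or the gripper's body presses on something with over 40 N, if the wrist force passes 120 N, or if a joint passes its speed limit or range.

## Working session

There is one attempt and no reset: what is moved stays moved. The work goes in short steps, Python scripts to look and compute and a tool call to move; the robot and the scene stay as the last step left them, time stands still between calls to the robot, and variables do not carry over. Pictures are saved under pics/ and viewed, and the job is handed in when it is done.

Besides the shell and the picture viewer there is one more tool, called after "Call:" as name(argument=value, ...) on one line, values as JSON. drive_tool: Moves the arm, as the interface text tells. Its arguments: {"type":"object","properties":{"rows":{"type":"array","items":{"type":"number"}}},"required":["rows"]}

```bash
mkdir -p pics; cat > h.py <<'E'
import numpy as np, cv2
from plant import manip
def save(n,f):
    p,d=manip.get_image(n); cv2.imwrite('pics/'+f,p[:,:,::-1]); return p,d
def w(n,r,c,depth):
    k=manip.camera_params(n); x=(c-k['cx'])/k['fx']*depth; y=(r-k['cy'])/k['fy']*depth
    return (np.array(k['extrinsics'])@np.array([x,-y,-depth,1]))[:3]
def wz(n,r,c,z):
    a=w(n,r,c,0.001);b=w(n,r,c,1.0); t=(z-a[2])/(b[2]-a[2]); return a+t*(b-a)
def proj(n,P):
    k=manip.camera_params(n); q=np.linalg.inv(np.array(k['extrinsics']))@np.append(P,1)
    return np.array([k['cy']+k['fy']*q[1]/q[2], k['cx']-k['fx']*q[0]/q[2]])
E
python3 - <<'E'
from h import *
for n in('top','side'):
    save(n,n+'0.png'); k=manip.camera_params(n); print({a:(np.round(b,3).tolist()) for a,b in k.items()})
o=manip.get_obs(); print({a:np.round(b,3).tolist() for a,b in o.items()})
for n in('top','side'):
  for l in ('hole','slot','lock','stud','stand','unit'):
    print(n,l,[(round(x['p'],2),np.round(x['centre'],1).tolist()) for x in manip.spot_point(l,n)][:4])
E
```

```text
{'fx': 483.47, 'fy': 483.47, 'cx': 273.635, 'cy': 213.672, 'extrinsics': [[-0.01, 0.997, -0.079, 0.4], [-1.0, -0.011, -0.017, 0.036], [-0.018, 0.079, 0.997, 1.423], [0.0, 0.0, 0.0, 1.0]]}
{'fx': 513.146, 'fy': 513.146, 'cx': 277.904, 'cy': 213.81, 'extrinsics': [[0.933, 0.131, -0.336, 0.03], [-0.36, 0.407, -0.84, -1.189], [0.027, 0.904, 0.426, 0.715], [0.0, 0.0, 0.0, 1.0]]}
{'time': 0.1, 'q': [-1.538, 0.182, 1.608, -0.0, 1.354, -0.206], 'joint_velocities': [-0.001, -0.002, -0.003, -0.001, 0.0, 0.0], 'joint_torque': [-0.0, -44.588, -35.224, -0.0, 0.004, 0.0], 'eef_pos': [0.136, -0.558, 0.238], 'tcp_rot': [[0.972, 0.236, -0.0], [0.236, -0.972, 0.002], [0.0, -0.002, -1.0]], 'ft_force': [-0.106, 0.209, -1.28], 'torque': [-0.017, 0.039, 0.02], 'width': 0.997}
top hole [(0.62, [202.5, 295.9])]
top slot [(0.69, [204.2, 294.5])]
top lock [(0.9, [202.5, 296.1])]
top stud [(0.53, [225.5, 390.2]), (0.2, [230.8, 153.6])]
top stand [(0.52, [225.3, 392.7])]
top unit [(0.74, [190.7, 253.8])]
side hole [(0.97, [216.0, 286.2]), (0.34, [199.5, 225.7])]
side slot [(0.64, [216.9, 284.6])]
side lock [(0.75, [223.0, 287.3]), (0.38, [194.5, 224.1]), (0.16, [307.0, 308.7])]
side stud [(0.7, [306.2, 308.4])]
side stand [(0.56, [306.7, 309.2])]
side unit [(0.98, [230.6, 285.5]), (0.41, [308.2, 309.1]), (0.39, [306.0, 310.1])]
```

View pics/top0.png

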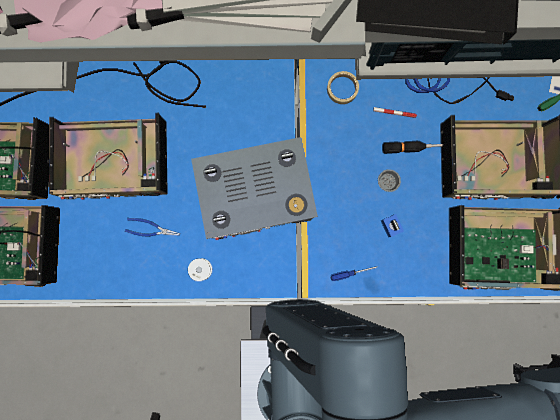

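View pics/side0.png

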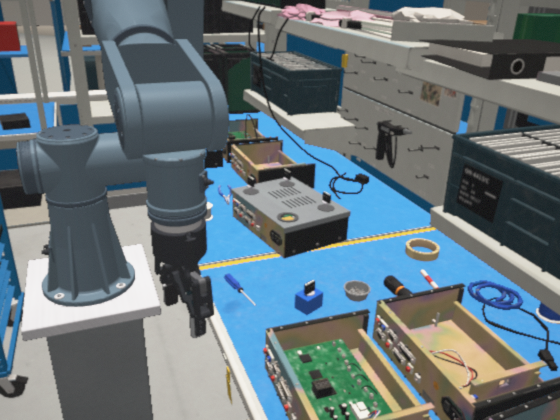

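Top view: open brass receptacle at about (203,296), stand and stud at (225,391). The three black studs are at (172,211), (157,288) and (218,221). Side view: the stand is at (298,309). Next I'll measure poses from the depth image.

```bash
python3 - <<'E'
from h import *
p,d=save('top','top1.png')
cv2.imwrite('pics/zs.png',cv2.resize(p[195:255,355:425,::-1],(700,600),interpolation=cv2.INTER_CUBIC))
cv2.imwrite('pics/zh.png',cv2.resize(p[135:245,185:325,::-1],(763,600),interpolation=cv2.INTER_CUBIC))
# world map
k=manip.camera_params('top')
R,C=np.mgrid[0:420,0:560]
X=(C-k['cx'])/k['fx']*d; Y=-(R-k['cy'])/k['fy']*d
W=np.stack([X,Y,-d],-1)@np.array(k['extrinsics'])[:3,:3].T+np.array(k['extrinsics'])[:3,3]
np.save('W.npy',W)
sub=W[170:250,200:310]
print('bench z',np.median(W[260:290,230:290,2]))
def rect(m,name):
    P=W[m][:,:2]; r=cv2.minAreaRect((P*1000).astype(np.float32)); print(name,m.sum(),r, np.median(W[m][:,2]))
m=np.zeros((420,560),bool); m[130:245,185:325]=1
rect(m&(W[...,2]>.09)&(W[...,2]<.112),'cover')
m=np.zeros((420,560),bool); m[205:245,370:410]=1
rect(m&(W[...,2]>.03)&(W[...,2]<.05),'stand')
rect(m&(W[...,2]>.07),'head')
print(np.round(W[212:240:2,380:404:2,2]*1000).astype(int))
for n in('unit','stand','stud'):
  for s in manip.silhouettes(n,'top')[:2]: print(n,s['p'],s['centre']); rect(s['mask']&(d>0),n)
E
```

```text
bench z 0.001426449420790843
cover 8776 ((579.4072265625, 113.9236068725586), (228.62705993652344, 312.47454833984375), 10.377776145935059) 0.10060007500209533
stand 224 ((473.6326599121094, -279.8502197265625), (53.78345489501953, 40.78764724731445), 23.40031623840332) 0.040349187941342346
head 22 ((444.04833984375, -122.22865295410156), (26.711137771606445, 328.06256103515625), 10.715815544128418) 0.07243063183192455
[[-2  0  2  4 -2 -1  2  0 -1  9  3 -3]
 [ 2 -6  6  3  2 -2 -4 34  3  2  6  2]
 [ 3  4  3  3  4 41 37 41 38  1  4 -2]
 [-1 -1  0 39 41 38 41 38 44  4 -1  1]
 [-3 25 42 40 43 43 72 70 42 36 -1 -1]
 [ 0 16 37 39 38 39 63 70 72 40  4  4]
 [-3  3 29 38 42 41 53 68 69 40 40  1]
 [-2 -2 15 45 43 45 46 67 69 69 41  2]
 [-1  4 10 26 40 40 40 53 68 66 39 43]
 [-1 -2  0 15 35 40 37 25 37 42 44 37]
 [ 4  5 -5  7 32 44 37 41 43 41 40  5]
 [ 1  9  0  4 17 36 40 41 46  1  2  2]
 [ 1  1  4  1  8 35  2 -3  1  1 -1 -1]
 [ 2  2 -3  2 -1 -3  1 -1 -2  3 -3  2]]
unit 0.95 [188.0, 254.2]
unit 9326 ((689.875732421875, 125.41409301757812), (489.79327392578125, 346.1618957519531), 2.9643707275390625) 0.10054740104436677
stand 0.66 [226.5, 391.2]
stand 236 ((471.954833984375, -279.8623046875), (57.52196502685547, 40.9375114440918), 21.17391014099121) 0.039071981875247075
stud 0.63 [188.6, 255.6]
stud 8969 ((579.2298583984375, 114.06499481201172), (225.68890380859375, 310.9881591796875), 10.988125801086426) 0.10062027993043521
stud 0.45 [226.4, 396.4]
stud 62 ((471.8307189941406, -279.1866455078125), (17.379690170288086, 22.58098030090332), 89.53175354003906) 0.0635944796718958
```

View pics/zs.png

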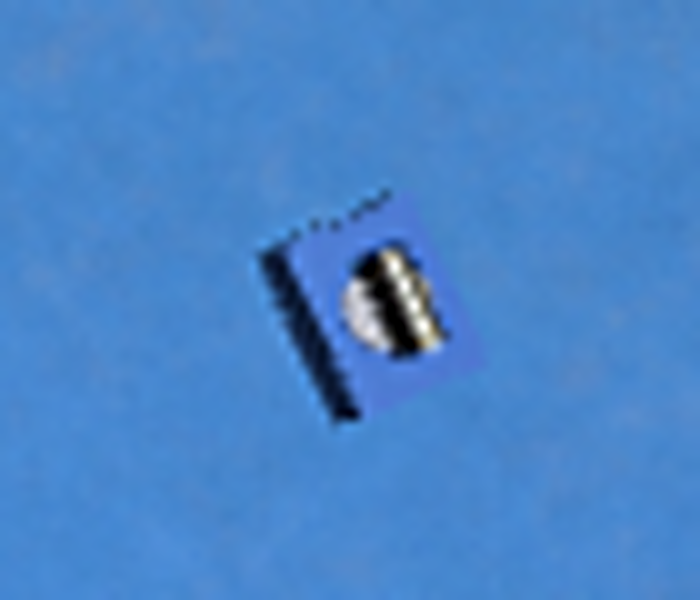

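View pics/zh.png

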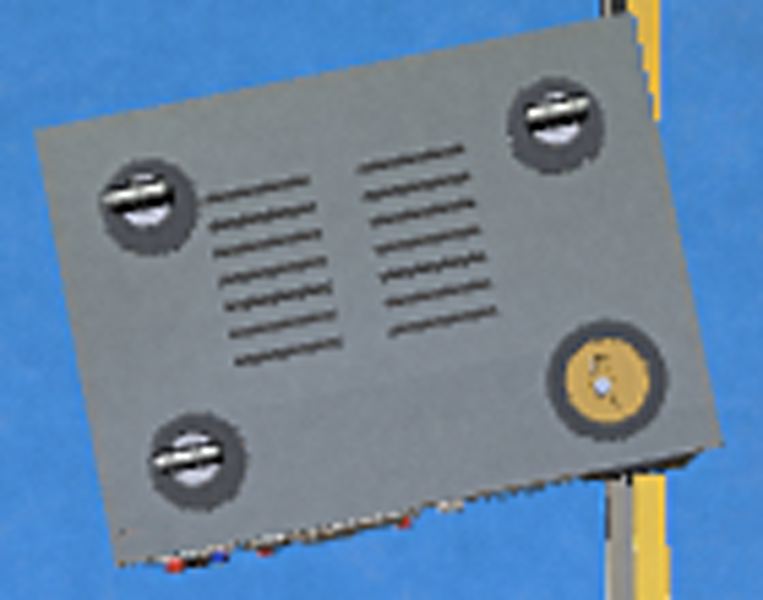

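```bash
python3 - <<'E'
from h import *
for n,(r,c) in {'top':(203.5,296),'side':(216,287)}.items():
    p,d=manip.get_image(n); r0,c0=int(r)-22,int(c)-22
    np.save(n+'_img.npy',p)
    cv2.imwrite(f'pics/zh_{n}.png',cv2.resize(p[r0:r0+44,c0:c0+44,::-1],(594,594),interpolation=cv2.INTER_NEAREST))
p=np.load('side_img.npy')
cv2.imwrite('pics/zst_side.png',cv2.resize(p[270:320,280:340,::-1],(720,600),interpolation=cv2.INTER_NEAREST))
E
```

```text
(no output)
```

View pics/zh_top.png

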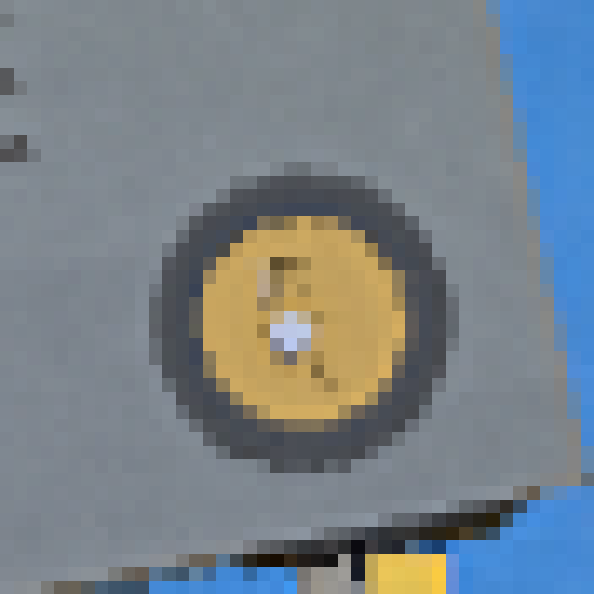

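View pics/zh_side.png

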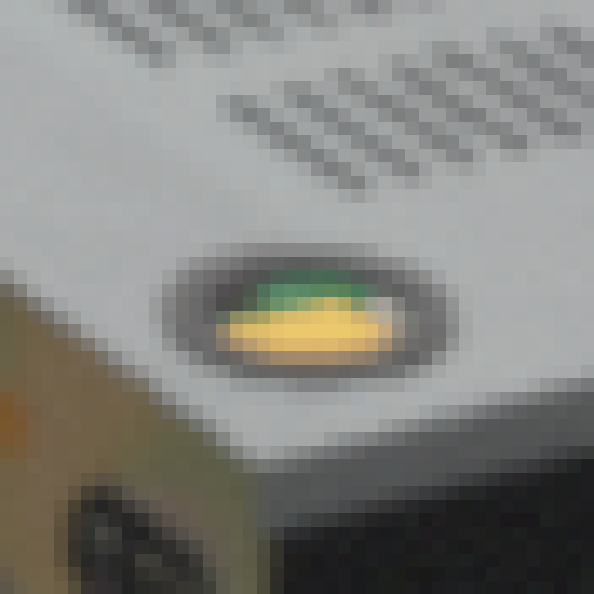

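View pics/zst_side.png

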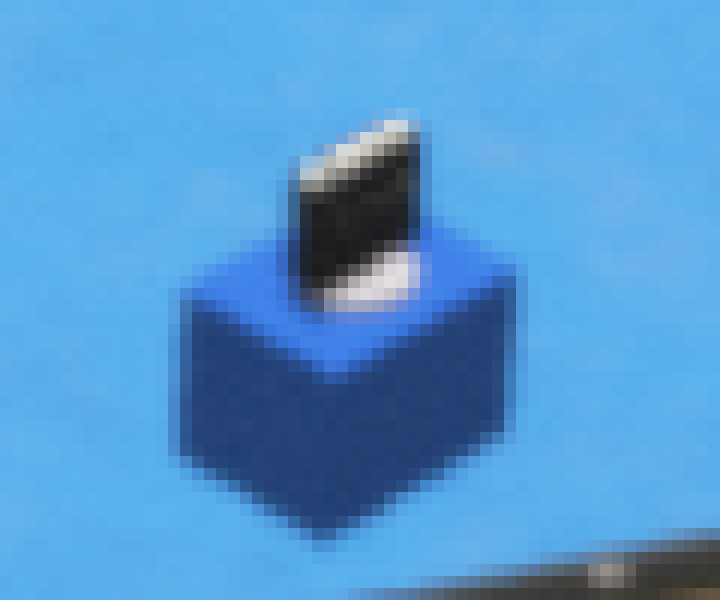

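The bezel is clear in both views, centred near (203.9,296.4) top and (217,288) side. Averaging the depth frames may show the brass slot. I'll also fit the geometry.

```bash
python3 - <<'E'
from h import *
from scipy.optimize import least_squares
D=[];I=[]
for i in range(16):
    p,d=manip.get_image('top'); D.append(d); I.append(p.astype(float))
D=np.array(D); D[D==0]=np.nan; d=np.nanmedian(D,0); print('std',np.nanmean(np.nanstd(D[:,190:200,270:290],0)))
p=np.mean(I,0); np.save('topavg.npy',p); np.save('topd.npy',d)
k=manip.camera_params('top'); R,C=np.mgrid[0:420,0:560]
W=np.stack([(C-k['cx'])/k['fx']*d,-(R-k['cy'])/k['fy']*d,-d],-1)@np.array(k['extrinsics'])[:3,:3].T+np.array(k['extrinsics'])[:3,3]
np.save('W.npy',W)
print(np.round(W[192:217,284:309,2]*1000).astype(int))
print(manip.get_obs()['time'])
m=np.zeros((420,560),bool)
# cover edges: rectangle fit 230x308
m[130:245,185:325]=1; mm=m&(W[...,2]>.095)&(W[...,2]<.106)
rc=np.argwhere(mm); P=np.array([wz('top',r,c,.1)[:2] for r,c in rc])
print('cover',cv2.minAreaRect((P*1000).astype(np.float32)))
# dark bezel mask top
g=p.mean(-1)[180:230,272:322]
bl=cv2.inRange(g.astype(np.uint8),0,98); 
n,l,s,c=cv2.connectedComponentsWithStats(bl); 
i=l[24,24+0] ; print(s,c)
E
```

```text
std 0.0025856292
[[100 101  99 100  99 100 101 100 101 101  99 100 101 100 101 102 102 100
  100 100 101 100 100 102 100]
 [101 100 101 100 101 101 101 102 101 100 100 101  99 101 100 102 101 100
  100 100 100 100 100 101 100]
 [ 99 102 100 102 100 100 101 100 101 103 103 103 102 104 104 104 103 101
  100 101 101 101 100  99  99]
 [101 100 100 100 101 101 102 103 103 104 102 101 102 102 103 102 102 103
  102 102 100 101 101 101 101]
 [101 100 101 100 101 103 103 101 102 103 103 104 104 102 105 102 102 102
  102 103 102 100 100 101  99]
 [100 101 100 102 103 103 102 102 104 103  86  87  86  85  86 103 102 103
  103 102 104  99  99 100 101]
 [ 99 100 102 104 104 103 104 102  87  85  85  86  86  89  89  86  87 103
  103 103 103 101 101 100 102]
 [100 100 100 102 104 104 103  86  86  88  87  87  85  86  87  87  86  86
  103 103 104 102 101 100 100]
 [100  99 103 103 103 102  87  87  88  85  78  72  86  86  88  87  86  87
   87 102 102 104 102 101 100]
 [100  99 103 103 103  87  88  87  85  83  66  65  80  85  86  87  87  87
   86 103 103 104 103 101 100]
 [101 103 102 103 103  87  87  85
[... 1232 characters left out ...]
 102 100 100 100 101 100 102 102 103 105 103 103 103 105 103 101 100
   99 100 101 101 100 101 101]
 [101  99 102 101 101  99 101 101 101 100 104 102 102 103 101 101 102 101
  100  99 102 100 100 100 102]
 [100  99 100 100 100 100 100 101 100  99 101 100 101 100 100 100  99 101
  100 101 102 101 101 100 101]]
1.8Traceback (most recent call last):
  File "<stdin>", line 16, in <module>
  File "h.py", line 9, in wz
    a=w(n,r,c,0.001);b=w(n,r,c,1.0); t=(z-a[2])/(b[2]-a[2]); return a+t*(b-a)
                       ~^^^^^^^^^^^
  File "h.py", line 6, in w
    k=manip.camera_params(n); x=(c-k['cx'])/k['fx']*depth; y=(r-k['cy'])/k['fy']*depth
ValueError: time passes only in moves, steps and waits
```

The averaged depth shows the slot: brass top near z 86 mm (so d≈10), slot floor at 66 mm, spring boss at 81 mm. The feel test will still decide. Next is fitting all the poses.

```bash
cat >> h.py <<'E'
_c={}
def kp(n):
    if n not in _c: _c[n]=manip.camera_params(n)
    return _c[n]
def w(n,r,c,depth):
    k=kp(n); x=(c-k['cx'])/k['fx']*depth; y=(r-k['cy'])/k['fy']*depth
    return (np.array(k['extrinsics'])@np.array([x,-y,-depth,1]))[:3]
def proj(n,P):
    k=kp(n); q=np.linalg.inv(np.array(k['extrinsics']))@np.append(P,1)
    return np.array([k['cy']+k['fy']*(-q[1])/(-q[2]), k['cx']+k['fx']*q[0]/(-q[2])])
E
cat > fit.py <<'E'
from h import *
from scipy.optimize import minimize
W=np.load('W.npy'); d=np.load('topd.npy'); p=np.load('topavg.npy')
def fitrect(m,z,L,H,x0,name,pen=None):
    # maximise overlap between pixel mask and rectangle LxH (supersampled soft)
    rr,cc=np.nonzero(cv2.dilate(m.astype(np.uint8),np.ones((9,9))))
    P=np.array([wz('top',r,c,z)[:2] for r,c in zip(rr,cc)]); t=m[rr,cc].astype(float)
    def f(v):
        a=v[2]; q=(P-v[:2])@np.array([[np.cos(a),-np.sin(a)],[np.sin(a),np.cos(a)]])
        s=.0013
        sd=np.minimum(L/2-abs(q[:,0]),H/2-abs(q[:,1])); return ((t-1/(1+np.exp(-sd/s*2)))**2).sum()
    r=minimize(f,x0,method='Nelder-Mead',options=dict(xatol=1e-5,fatol=1e-4,maxiter=2000,initial_simplex=np.array(x0)+np.array([[0,0,0],[.004,0,0],[0,.004,0],[0,0,.03]])))
    print(name,np.round(r.x[:2]*1000,1),'deg',round(np.degrees(r.x[2]),2),'res',round(r.fun,1),m.sum()); return r.x
m=np.zeros((420,560),bool); m[130:245,185:325]=1
full=m&(W[...,2]>.055)
# cover silhouettes: everything from cover up to edges; use z .1
mm=m&(W[...,2]>.096)
mm=cv2.morphologyEx(mm.astype(np.uint8),cv2.MORPH_OPEN,np.ones((3,3)))>0
n,l,s,c=cv2.connectedComponentsWithStats(mm.astype(np.uint8)); mm=l==1+np.argmax(s[1:,4]); 
cn,_=cv2.findContours(mm.astype(np.uint8),0,2); f=np.zeros((420,560),np.uint8); cv2.drawContours(f,cn,-1,1,-1)
u=fitrect(f>0,.1,.230,.308,[.579,.114,.19],'cover')
a=u[2]; R=np.array([[np.cos(a),-np.sin(a)],[np.sin(a),np.cos(a)]])
print('hole from cover',np.round((u[:2]+R@[-.066,-.105])*1000,1))
# bezel: z>101.7 ring => fit disc of diameter 61 by color
g=p.mean(-1); win=np.zeros((420,560),bool); win[190:220,281:312]=1
dark=win&((g<100)|((p[...,0]-p[...,2])>40)); 
n,l,s,c=cv2.connectedComponentsWithStats(dark.astype(np.uint8)); i=l[203,296]; i=1+np.argmax(s[1:,4]); print(s[i])
rr,cc=np.nonzero(l==i); 
cn,_=cv2.findContours((l==i).astype(np.uint8),0,2); f=np.zeros((420,560),np.uint8); cv2.drawContours(f,cn,-1,1,-1); rr,cc=np.nonzero(f)
Pd=np.array([wz('top',r,c,.1025)[:2] for r,c in zip(rr,cc)]); print('bezel centre',np.round(Pd.mean(0)*1000,1),'dia',2000*np.sqrt(len(rr)*(( wz('top',203,296,.1025)-wz('top',203,297,.1025))[1]**2)/np.pi))
sl=win&(W[...,2]<.0835)&(W[...,2]>.05); rr,cc=np.nonzero(sl); print('slot px',rr.mean(),cc.mean(),sl.sum())
br=np.median(W[win&(W[...,2]<.092)&(W[...,2]>.083)][:,2]); print('brass z',br,'cover z',np.median(W[150:200,215:290,2][W[150:200,215:290,2]>.09]))
s_=fitrect(sl,br,.0294,.010,[*wz('top',rr.mean(),cc.mean(),br)[:2],a],'slot')
b=Pd.mean(0); print('slot rel bezel in chassis',np.round(R.T@(s_[:2]-b)*1000,1), 'centroid', np.round(R.T@(wz('top',rr.mean(),cc.mean(),br)[:2]-b)*1000,1))
m=np.zeros((420,560),bool); m[205:245,370:412]=1
fitrect(m&(W[...,2]>.025)&(W[...,2]<.056)|(m&(W[...,2]>.056)),.04,.054,.040,[.472,-.28,.4],'stand')
h=m&(W[...,2]>.064); rr,cc=np.nonzero(h); print('head z',np.median(W[h][:,2]))
fitrect(h,.069,.030,.010,[.472,-.28,.4],'head')
E
python3 fit.py
```

```text
cover [579.2 113.9] deg 10.64 res 157.3 9227
hole from cover [533.7  -1.4]
[285 194  22  22 365]
bezel centre [529.7  -2.2] dia 60.135202866922306
slot px 208.0888888888889 298.0 45
brass z 0.08662646090898674 cover z 0.10052764328113684
slot [529.6  -0.6] deg 10.58 res 14.3 45
slot rel bezel in chassis [0.2 1.6] centroid [-10.   -4.4]
stand [ 473.3 -278.8] deg 23.19 res 17.8 291
head z 0.06942451698588503
head [ 473.4 -279.6] deg 23.12 res 3.5 42
```

```bash
python3 - <<'E'
from h import *
cs=[]
for x,y in [(37,130),(630,15),(722,445),(118,565)]:
    q=wz('top',135+y/5.455-.5,185+x/5.45-.5,.1); cs.append(q); print(np.round(q*1000,1))
c=np.mean(cs,0);print(np.round(c*1000,1))
k=kp('side')
# side: bezel centre by ellipse, zoom 13.5, origin r0=194,c0=265
q=wz('side',194+318/13.5-.5,265+308/13.5-.5,.1025); print('side bezel',np.round(q*1000,1))
# side stand corners: zoom 12, origin 270,280 ; top corners L(185,295) F(335,378) R(515,270)
L,F,Rr=[wz('side',270+y/12-.5,280+x/12-.5,.04) for x,y in[(185,293),(335,380),(517,268)]]
print('stand side',np.round((L+Rr)/2*1000,1),np.linalg.norm(L-F),np.linalg.norm(F-Rr),np.degrees(np.arctan2(*(L-F)[[1,0]])),np.degrees(np.arctan2(*(Rr-F)[[1,0]])))
E
```

```text
[661.8 286.4 100. ]
[717.  -16.5 100. ]
[497.  -59.7 100. ]
[439.9 244.8 100. ]
[578.9 113.8 100. ]
side bezel [531.2  -9.5 102.5]
stand side [ 476.3 -284.4   40. ] 0.03927553702617845 0.05429030045570774 113.55550686556882 25.03155404136369
```

Call:
drive_tool(rows=[1.87,1.55,-0.6,0,0,10.5,0.3,1.87,1.55,-0.6,0,0,10.5,0.3,1.87,1.55,-0.6,0,0,10.5,0.3,1.87,1.55,-0.6,0,0,10.5,0.3,1.87,1.55,-0.6,0,0,10.5,0.3,1.87,1.55,-0.6,0,0,10.5,0.3,1.87,1.55,-0.6,0,0,10.5,0.3,1.87,1.55,-0.6,0,0,10.5,0.3,1.87,1.55,-0.6,0,0,10.5,0.3,1.87,1.55,-0.6,0,0,10.5,0.4,1.87,1.55,-0.6,0,0,10.5,0.4,1.87,1.55,-0.6,0,0,10.5,0.4,1.87,1.55,-0.6,0,0,10.5,0.4,1.87,1.55,-0.6,0,0,10.5,0.4,1.87,1.55,-0.6,0,0,10.5,0.4,1.87,1.55,-0.6,0,0,10.5,0.4,1.87,1.55,-0.6,0,0,10.5,0.4,1.87,1.55,-0.6,0,0,10.5,0.4,0,0,0,0,0,0.5,0.5,0,0,0,0,0,0,0.5])

```text
time: 4.3
eef_pos: [0.4724, -0.28, 0.1314]
tcp_rot: [[-0.92, -0.391, -0.0], [-0.391, 0.92, -0.0], [0.0, -0.0, -1.0]]
ft_force: [-1.6, 0.2, -0.6]
width: 0.501
```

```bash
python3 - <<'E'
from h import *
p,d=save('side','side2.png')
cv2.imwrite('pics/z2.png',cv2.resize(p[180:330,220:400,::-1],(720,600),interpolation=cv2.INTER_CUBIC))
E
```

```text
(no output)
```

View pics/z2.png

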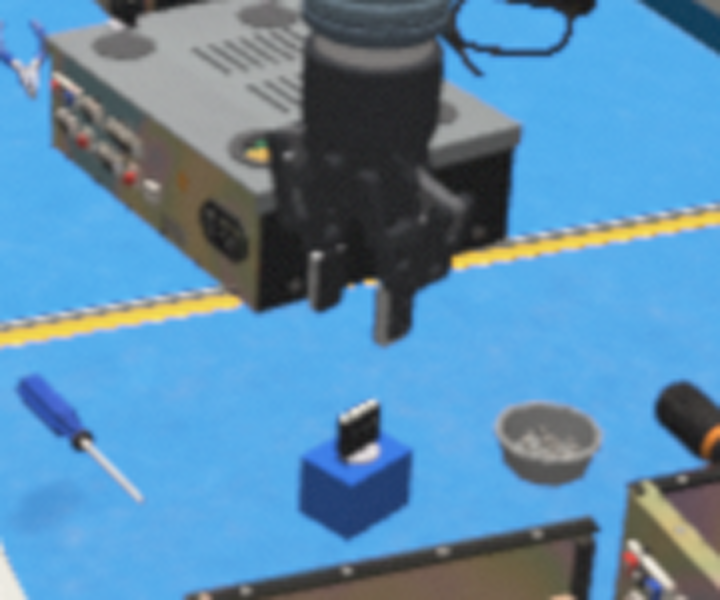

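The gripper is centred over the bar head: fingers at (322,280) and (393,315), head at (358,430) in the zoom. I'll go down and grip.

Call:
drive_tool(rows=[0.1,0.07,-2,0,0,0,0.5,0,0,-2,0,0,0,0.5,0,0,-2,0,0,0,0.5,0,0,-1,0,0,0,0.5,0,0,-0.7,0,0,0,0.5,0,0,0,0,0,0,0.8,0,0,0,0,0,0,1,0,0,0,0,0,0,1,0,0,0,0,0,0,1])

```text
time: 5.48
eef_pos: [0.4751, -0.2812, 0.056]
tcp_rot: [[-0.919, -0.394, 0.003], [-0.394, 0.919, -0.004], [-0.001, -0.005, -1.0]]
ft_force: [1.3, -5.0, 1.1]
width: 0.099
```

Call:
drive_tool(rows=[0.1,-0.2,0,0,0,0,1,0,0,0,0,0,0,1])

```text
time: 5.72
eef_pos: [0.4752, -0.2815, 0.0553]
tcp_rot: [[-0.919, -0.394, 0.001], [-0.394, 0.919, -0.001], [-0.001, -0.001, -1.0]]
ft_force: [-0.6, -1.3, 5.0]
width: 0.1
```

Call:
drive_tool(rows=[0,0,1,0,0,0,1,0,0,1.5,0,0,0,1,0,0,2.5,0,0,0,1,0,0,3,0,0,0,1,0,0,3,0,0,0,1,0,0,2.5,0,0,0,1,0,0,0,0,0,0,1])

```text
time: 6.6
eef_pos: [0.4754, -0.2812, 0.1915]
tcp_rot: [[-0.919, -0.394, 0.003], [-0.394, 0.919, -0.002], [-0.002, -0.003, -1.0]]
ft_force: [-0.3, 1.0, -1.2]
width: 0.107
```

```bash
python3 - <<'E'
from h import *
p,d=save('side','side3.png')
cv2.imwrite('pics/z3.png',cv2.resize(p[210:330,240:384,::-1],(720,600),interpolation=cv2.INTER_CUBIC))
E
```

```text
(no output)
```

View pics/z3.png

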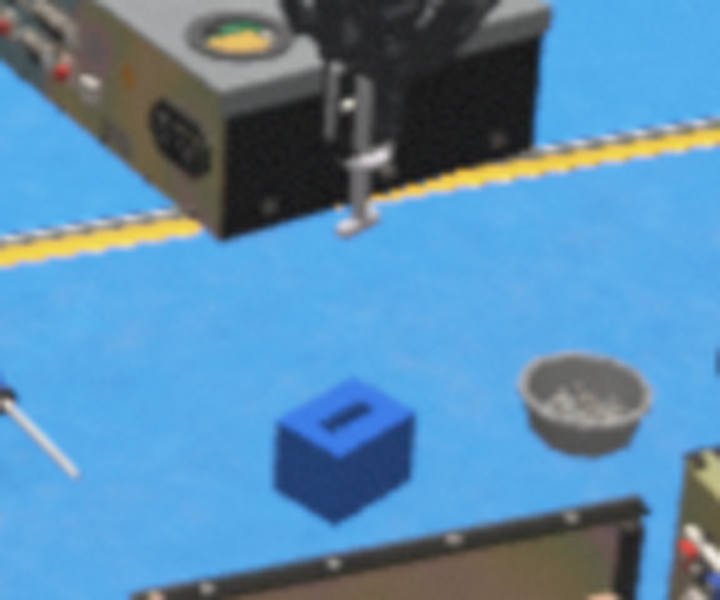

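Call:
drive_tool(rows=[0.5,2.4,0,0,0,-1.1,1,0.9,4.5,0,0,0,-2,1,0.9,4.6,0,0,0,-2,1,0.9,4.6,0,0,0,-2,1,0.9,4.6,0,0,0,-2,1,0.9,4.5,0,0,0,-2,1,0.6,2.7,-0.5,0,0,-1.5,1,0,0,-0.5,0,0,0,1,0,0,0,0,0,0,1])

```text
time: 7.78
eef_pos: [0.5294, -0.0022, 0.1776]
tcp_rot: [[-0.983, -0.184, -0.003], [-0.184, 0.983, 0.0], [0.003, 0.001, -1.0]]
ft_force: [-0.0, -0.1, -0.4]
width: 0.103
```

```bash
python3 - <<'E'
from h import *
P=[]
for i in range(6):
    p,d=manip.get_image('side'); P.append(p.astype(float))
p=np.mean(P,0).astype(np.uint8); np.save('side4.npy',p)
cv2.imwrite('pics/z4.png',cv2.resize(p[180:240,252:324,::-1],(720,600),interpolation=cv2.INTER_CUBIC))
print(manip.get_obs()['eef_pos'],manip.get_obs()['ft_force'])
E
```

```text
[ 0.53068776 -0.0028058   0.17946524] [ 0.30664662  0.06717203 -0.49567052]
```

View pics/z4.png

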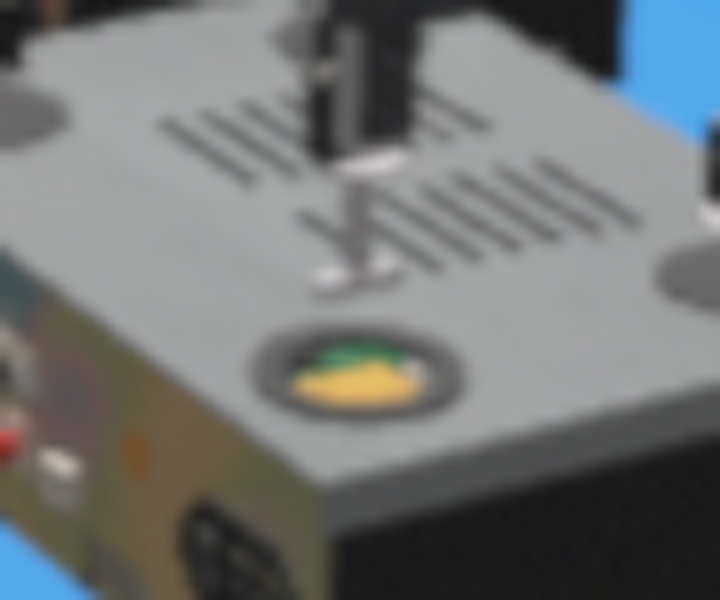

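```bash
python3 - <<'E'
from h import *
print(proj('side',[.5307,-.0028,.128]),proj('side',[.5307,-.0028,.1025]),proj('side',[.5317,-.0028,.1025]),proj('side',[.5307,-.0018,.1025]),proj('side',[.5304,-.0012,.1025]))
from scipy import ndimage
p=np.load('side4.npy').astype(float)
g=p.mean(-1)
for r in (197,198,199,200,201,202,203,204,205,206,207,208,209): print(r,np.round(g[r,280:296]).astype(int))
print()
for r in range(211,224): print(r,np.round(g[r,273:303]).astype(int))
E
```

```text
[207.73775657 286.56015211] [216.08487534 286.24577126] [216.03728033 286.57948265] [215.93719541 286.11135387] [215.86292361 285.93071435]
197 [137 133 149 148 137 141 153 161 165 167 167 161 159 161 161 161]
198 [159 156 160 162 158 151 135 123 123 141 153 157 161 154 141 148]
199 [166 165 164 165 163 157 133 113 114 125 128 144 160 155 134 121]
200 [167 165 162 163 164 153 127 112 115 134 134 124 135 150 148 132]
201 [165 149 131 137 153 152 129 111 115 142 154 146 128 120 132 145]
202 [165 155 134 118 125 140 128 111 107 117 136 152 150 134 119 125]
203 [166 164 157 146 128 116 112 109 113 121 119 126 147 154 146 128]
204 [166 166 164 163 154 132 113 110 119 142 148 130 122 136 151 151]
205 [166 167 166 166 164 150 126 111 117 154 172 159 135 119 126 146]
206 [164 165 166 167 172 170 147 121 129 168 183 168 155 147 128 123]
207 [162 163 165 177 194 192 167 137 131 147 149 135 147 161 154 147]
208 [160 161 159 161 168 161 143 125 124 131 134 140 155 164 164 163]
209 [160 160 156 145 138 134 134 139 147 152 155 159 163 165 164 164]

211 [161 161 161 162 162 162 162 161 160 159 157 
[... 901 characters left out ...]
173 173 173 172
 170 167 155 130 110 103 103 129 154 163 163 163]
219 [152 159 161 159 139 109  97 101 113 130 141 150 160 163 164 163 163 159
 154 147 131 113 103  96 106 138 159 164 164 164]
220 [126 147 157 159 154 142 122 101  93  97 109 117 126 128 129 128 128 124
 120 115 105  95  91 103 132 155 163 164 164 164]
221 [ 99 118 137 152 158 157 149 140 126 107  98  97  95  94  93  95  95  94
  95  98 105 110 127 143 156 163 164 163 164 164]
222 [ 90  95 107 131 151 158 158 157 153 145 140 138 137 128 122 123 124 133
 140 142 145 148 155 161 163 164 163 162 160 160]
223 [ 89  89  90 103 125 146 157 159 159 159 159 158 158 153 151 152 153 158
 161 161 162 162 163 162 161 160 158 151 140 130]
```

Call:
drive_tool(rows=[0,0,-1,0,0,0,1,0,0,-1,0,0,0,1,0,0,-0.5,0,0,0,1,0,0,0,0,0,0,1,0,0,0,0,0,0,1])

```text
time: 8.7
eef_pos: [0.5308, -0.002, 0.1545]
tcp_rot: [[-0.983, -0.184, 0.0], [-0.184, 0.983, -0.0], [-0.0, -0.0, -1.0]]
ft_force: [0.2, 0.3, -0.5]
width: 0.105
```

Call:
drive_tool(rows=[0.07,-0.07,-0.5,0,0,0,1,0,0,-0.4,0,0,0,1,0,0,-0.2,0,0,0,1,0,0,-0.2,0,0,0,1,0,0,0,0,0,0,1])

```text
time: 9.32
eef_pos: [0.5312, -0.0027, 0.1411]
tcp_rot: [[-0.983, -0.184, -0.0], [-0.184, 0.983, 0.0], [0.0, 0.0, -1.0]]
ft_force: [0.1, -1.0, -1.5]
width: 0.102
```

Call:
drive_tool(rows=[0,0,-0.2,0,0,0,1,0,0,-0.2,0,0,0,1,0,0,0,0,0,0,1])

```text
time: 9.7
eef_pos: [0.5312, -0.0026, 0.1371]
tcp_rot: [[-0.983, -0.184, -0.0], [-0.184, 0.983, 0.0], [0.0, 0.0, -1.0]]
ft_force: [0.1, 0.4, -0.1]
width: 0.102
```

Call:
drive_tool(rows=[0,0,-0.2,0,0,0,1,0,0,-0.1,0,0,0,1,0,0,0,0,0,0,1])

```text
time: 10.07
eef_pos: [0.5312, -0.0027, 0.1341]
tcp_rot: [[-0.983, -0.184, -0.0], [-0.184, 0.983, 0.0], [0.0, 0.0, -1.0]]
ft_force: [-0.5, -0.2, -1.6]
width: 0.102
```

Call:
drive_tool(rows=[0,0,-0.1,0,0,0,1,0,0,-0.1,0,0,0,1,0,0,0,0,0,0,1])

```text
time: 10.45
eef_pos: [0.5314, -0.0027, 0.1323]
tcp_rot: [[-0.983, -0.184, 0.0], [-0.184, 0.983, -0.0], [-0.0, -0.0, -1.0]]
ft_force: [-0.0, -0.2, -0.2]
width: 0.105
```

Call:
drive_tool(rows=[0,0,-0.1,0,0,0,1,0,0,-0.1,0,0,0,1,0,0,0,0,0,0,1])

```text
time: 10.82
eef_pos: [0.5314, -0.0027, 0.1303]
tcp_rot: [[-0.983, -0.184, 0.0], [-0.184, 0.983, -0.0], [-0.0, -0.0, -1.0]]
ft_force: [-0.3, -0.3, 0.4]
width: 0.104
```

Call:
drive_tool(rows=[0,0,-0.1,0,0,0,1,0,0,-0.1,0,0,0,1,0,0,0,0,0,0,1])

```text
time: 11.2
eef_pos: [0.5314, -0.0027, 0.1283]
tcp_rot: [[-0.983, -0.184, 0.0], [-0.184, 0.983, -0.0], [-0.0, -0.0, -1.0]]
ft_force: [-1.2, -0.5, 1.3]
width: 0.102
```

Call:
drive_tool(rows=[0,0,-0.1,0,0,0,1,0,0,-0.1,0,0,0,1,0,0,-0.1,0,0,0,1,0,0,-0.1,0,0,0,1,0,0,0,0,0,0,1])

```text
time: 11.82
eef_pos: [0.5314, -0.0027, 0.1244]
tcp_rot: [[-0.983, -0.184, 0.0], [-0.184, 0.983, -0.0], [-0.0, -0.0, -1.0]]
ft_force: [0.1, 0.0, 5.0]
width: 0.101
```

Call:
drive_tool(rows=[0,0,-0.1,0,0,0,1,0,0,-0.1,0,0,0,1,0,0,0,0,0,0,1])

```text
time: 12.2
eef_pos: [0.5315, -0.0027, 0.1224]
tcp_rot: [[-0.983, -0.184, 0.0], [-0.184, 0.983, -0.0], [-0.0, -0.0, -1.0]]
ft_force: [-0.8, -0.1, 5.6]
width: 0.104
```

Call:
drive_tool(rows=[0,0,-0.1,0,0,0,1,0,0,-0.1,0,0,0,1,0,0,0,0,0,0,1])

```text
time: 12.58
eef_pos: [0.5315, -0.0027, 0.1205]
tcp_rot: [[-0.983, -0.184, 0.0], [-0.184, 0.983, -0.0], [-0.0, -0.0, -1.0]]
ft_force: [-0.9, 0.7, 6.7]
width: 0.101
```

Call:
drive_tool(rows=[0,0,-0.1,0,0,0,1,0,0,0,0,0,0,1])

```text
time: 12.82
eef_pos: [0.5315, -0.0027, 0.1196]
tcp_rot: [[-0.983, -0.184, 0.0], [-0.184, 0.983, -0.0], [-0.0, -0.0, -1.0]]
ft_force: [-1.2, 0.8, 6.5]
width: 0.098
```

Call:
drive_tool(rows=[0,0,-0.1,0,0,0,1,0,0,0,0,0,0,1])

```text
time: 13.08
eef_pos: [0.5317, -0.0028, 0.1192]
tcp_rot: [[-0.983, -0.184, 0.001], [-0.184, 0.983, -0.0], [-0.001, -0.0, -1.0]]
ft_force: [-2.8, 0.6, 11.5]
width: 0.101
```

It bottomed at z 0.119 with a force above the spring's. Now the clockwise turn.

Call:
drive_tool(rows=[0,0,0.03,0,0,-3,1,0,0,0,0,0,-6,1,0,0,0,0,0,-6,1,0,0,0,0,0,0,1])

```text
time: 13.58
eef_pos: [0.532, -0.0028, 0.1193]
tcp_rot: [[-0.997, 0.078, 0.002], [0.078, 0.997, -0.0], [-0.002, -0.0, -1.0]]
ft_force: [-0.9, -0.2, 8.2]
width: 0.099
```

```bash
python3 - <<'E'
from h import *
o=manip.get_obs(); print(np.round(o['torque'],3),np.round(o['ft_force'],1))
p,d=save('side','side5.png')
cv2.imwrite('pics/z5.png',cv2.resize(p[180:240,252:324,::-1],(720,600),interpolation=cv2.INTER_CUBIC))
E
```

```text
[ 0.017  0.143 -0.003] [-0.9 -0.2  8.2]
```

View pics/z5.png

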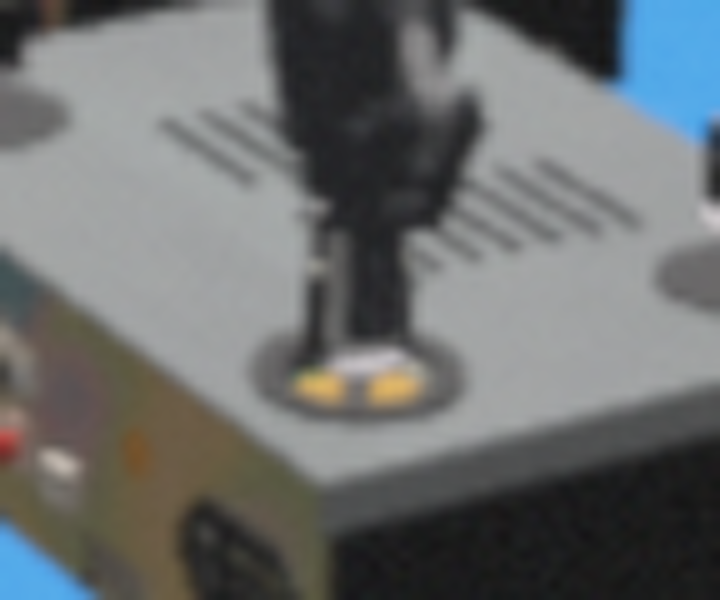

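The stud is in the receptacle, with the shank at (360,390) between the brass. It has turned 15° without resistance, so I'll carry on.

Call:
drive_tool(rows=[0,0,0,0,0,-8,1,0,0,0,0,0,-8,1,0,0,0,0,0,-8,1,0,0,0,0,0,-8,1,0,0,0,0,0,-8,1,0,0,0,0,0,-8,1,0,0,0,0,0,-8,1,0,0,0,0,0,-8,1,0,0,0,0,0,0,1])

```text
time: 14.75
eef_pos: [0.5325, -0.0027, 0.1195]
tcp_rot: [[-0.366, 0.93, 0.003], [0.93, 0.366, -0.0], [-0.001, 0.002, -1.0]]
ft_force: [0.2, 1.2, 6.5]
width: 0.105
```

```bash
python3 - <<'E'
from h import *
o=manip.get_obs(); print(np.round(o['torque'],3),np.round(o['ft_force'],1),np.degrees(np.arctan2(o['tcp_rot'][1][1],o['tcp_rot'][0][1])))
E
```

```text
[ 0.226 -0.138  0.063] [0.2 1.2 6.5] 21.489442730496485
```

Call:
drive_tool(rows=[0,0,0,0,0,-4,1,0,0,0,0,0,-4,1,0,0,0,0,0,0,1])

```text
time: 15.12
eef_pos: [0.5325, -0.0028, 0.1195]
tcp_rot: [[-0.234, 0.972, 0.003], [0.972, 0.234, -0.0], [-0.001, 0.003, -1.0]]
ft_force: [0.6, 0.3, 6.9]
width: 0.099
```

```bash
cat > t.py <<'E'
from h import *
o=manip.get_obs(); print(np.round(o['torque'],3),np.round(o['ft_force'],1),np.degrees(np.arctan2(o['tcp_rot'][1][1],o['tcp_rot'][0][1])))
E
python3 t.py
```

```text
[ 0.139 -0.121 -0.009] [0.6 0.3 6.9] 13.53710514006147
```

Call:
drive_tool(rows=[0,0,0,0,0,-3,1,0,0,0,0,0,0,1])

```text
time: 15.38
eef_pos: [0.5325, -0.0028, 0.1195]
tcp_rot: [[-0.183, 0.983, 0.003], [0.983, 0.183, -0.0], [-0.001, 0.003, -1.0]]
ft_force: [0.4, 1.4, 7.4]
width: 0.106
```

```bash
python3 t.py
```

```text
[ 0.115 -0.065  0.053] [0.4 1.4 7.4] 10.547168707842662
```

Call:
drive_tool(rows=[0,0,0,0,0,-2,1,0,0,0,0,0,0,1])

```text
time: 15.62
eef_pos: [0.5325, -0.0028, 0.1194]
tcp_rot: [[-0.149, 0.989, 0.003], [0.989, 0.149, -0.0], [-0.001, 0.003, -1.0]]
ft_force: [1.2, 0.2, 7.2]
width: 0.1
```

```bash
python3 t.py
```

```text
[ 0.087 -0.105  0.052] [1.2 0.2 7.2] 8.558836016312668
```

Call:
drive_tool(rows=[0,0,0,0,0,-2,1,0,0,0,0,0,0,1])

```text
time: 15.88
eef_pos: [0.5325, -0.0029, 0.1195]
tcp_rot: [[-0.114, 0.993, 0.003], [0.993, 0.114, -0.0], [-0.001, 0.003, -1.0]]
ft_force: [0.3, 0.3, 6.2]
width: 0.1
```

```bash
python3 t.py
```

```text
[ 0.091 -0.145  0.038] [0.3 0.3 6.2] 6.5589291734512765
```

Call:
drive_tool(rows=[0,0,0,0,0,-2,1,0,0,0,0,0,0,1])

```text
time: 16.12
eef_pos: [0.5326, -0.0029, 0.1195]
tcp_rot: [[-0.079, 0.997, 0.003], [0.997, 0.079, -0.0], [-0.001, 0.003, -1.0]]
ft_force: [1.0, 0.3, 7.0]
width: 0.101
```

```bash
python3 t.py
```

```text
[ 0.084 -0.23   0.008] [1.  0.3 7. ] 4.5573875228844365
```

Call:
drive_tool(rows=[0,0,0,0,0,-2,1,0,0,0,0,0,0,1])

```text
time: 16.38
eef_pos: [0.5328, -0.0029, 0.1195]
tcp_rot: [[-0.045, 0.999, 0.003], [0.999, 0.045, -0.001], [-0.001, 0.003, -1.0]]
ft_force: [1.3, 0.2, 6.1]
width: 0.101
```

```bash
python3 t.py; python3 - <<'E'
from h import *
p,d=save('side','side6.png')
cv2.imwrite('pics/z6.png',cv2.resize(p[170:240,246:330,::-1],(720,600),interpolation=cv2.INTER_CUBIC))
E
```

```text
[ 0.08  -0.361  0.103] [1.3 0.2 6.1] 2.5647206951807195
```

View pics/z6.png

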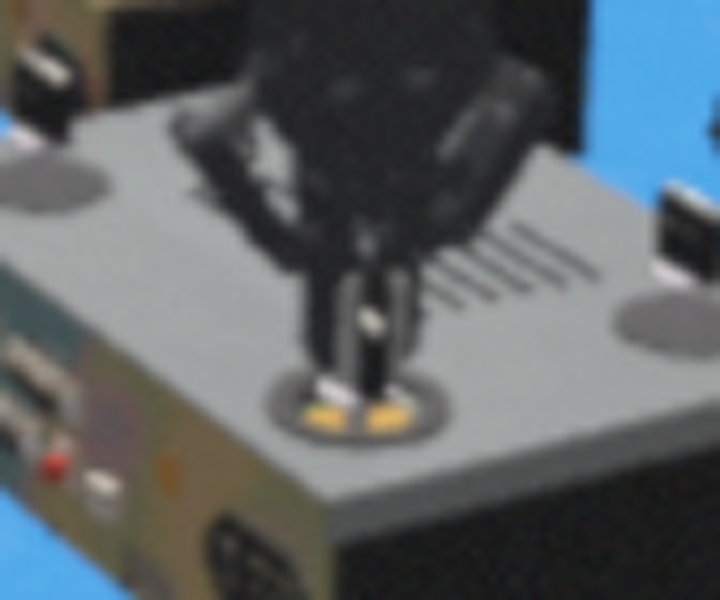

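Call:
drive_tool(rows=[0,0,0,0,0,-2,1,0,0,0,0,0,0,1])

```text
time: 16.68
eef_pos: [0.5328, -0.003, 0.1195]
tcp_rot: [[-0.01, 1.0, 0.004], [1.0, 0.01, -0.001], [-0.001, 0.004, -1.0]]
ft_force: [1.7, 0.4, 6.0]
width: 0.101
```

```bash
python3 t.py
```

```text
[ 0.023 -0.355  0.184] [1.7 0.4 6. ] 0.5783946531394482
```

Torque about z is now rising steadily (0.01, 0.10, 0.18 Nm), so the stop is reached. I'll ease back to light contact and let it rise with the spring.

Call:
drive_tool(rows=[0,0,0,0,0,3,1,0,0,0.1,0,0,0,1,0,0,0.1,0,0,0,1,0,0,0.1,0,0,0,1,0,0,0,0,0,0,1])

```text
time: 17.3
eef_pos: [0.5325, -0.0029, 0.1223]
tcp_rot: [[-0.062, 0.998, 0.003], [0.998, 0.062, -0.0], [-0.001, 0.003, -1.0]]
ft_force: [5.2, -0.4, 5.3]
width: 0.102
```

```bash
python3 t.py
```

```text
[ 0.142 -1.112  0.083] [ 5.2 -0.4  5.3] 3.574714001885171
```

Call:
drive_tool(rows=[0.1,0,0,0,0,0,1,0,0,0,0,0,0,1])

```text
time: 17.55
eef_pos: [0.5328, -0.0028, 0.1221]
tcp_rot: [[-0.063, 0.998, 0.001], [0.998, 0.063, -0.0], [-0.0, 0.001, -1.0]]
ft_force: [2.6, -0.6, 6.4]
width: 0.1
```

```bash
python3 t.py
```

```text
[-0.019 -0.625  0.027] [ 2.6 -0.6  6.4] 3.5836299607200575
```

Call:
drive_tool(rows=[0.1,0,0,0,0,0,1,0,0,0.1,0,0,0,1,0,0,0.1,0,0,0,1,0,0,0,0,0,0,1])

```text
time: 18.05
eef_pos: [0.533, -0.0028, 0.1235]
tcp_rot: [[-0.062, 0.998, -0.001], [0.998, 0.062, -0.0], [-0.0, -0.001, -1.0]]
ft_force: [1.7, -1.4, 4.2]
width: 0.105
```

```bash
python3 t.py
```

```text
[-0.227 -0.266  0.011] [ 1.7 -1.4  4.2] 3.583193073557376
```

Call:
drive_tool(rows=[0,0,0.1,0,0,0,1,0,0,0.1,0,0,0,1,0,0,0,0,0,0,1])

```text
time: 18.42
eef_pos: [0.5331, -0.0027, 0.1255]
tcp_rot: [[-0.062, 0.998, -0.001], [0.998, 0.062, -0.0], [-0.0, -0.001, -1.0]]
ft_force: [1.1, -2.2, 3.7]
width: 0.101
```

```bash
python3 t.py
```

```text
[-0.31  -0.187 -0.013] [ 1.1 -2.2  3.7] 3.583215031433776
```

Call:
drive_tool(rows=[0,0,0.1,0,0,0,1,0,0,0.05,0,0,0,1,0,0,0,0,0,0,1])

```text
time: 18.8
eef_pos: [0.5331, -0.0027, 0.127]
tcp_rot: [[-0.063, 0.998, -0.001], [0.998, 0.063, 0.0], [0.0, -0.001, -1.0]]
ft_force: [0.9, -1.0, 2.0]
width: 0.104
```

```bash
python3 t.py
```

```text
[-0.346 -0.116  0.003] [ 0.9 -1.   2. ] 3.584564477047962
```

Call:
drive_tool(rows=[0,0,0,0,0,0,0.7,0,0,0,0,0,0,0.5,0,0,0,0,0,0,0.5,0,0,0,0,0,0,0.5])

```text
time: 19.3
eef_pos: [0.5332, -0.0026, 0.1269]
tcp_rot: [[-0.063, 0.998, -0.0], [0.998, 0.063, 0.0], [0.0, -0.0, -1.0]]
ft_force: [-0.9, 0.7, 0.6]
width: 0.501
```

Call:
drive_tool(rows=[0,0,0.5,0,0,0,0.5,0,0,2,0,0,0,0.5,0,0,3,0,0,0,0.5,0,0,3,0,0,0,0.5,0,-3,3,0,0,0,0.5,-2,-6,0,0,0,0,0.5,-2,-6,0,0,0,0,0.5,-2,-6,0,0,0,0,0.5,-2,-6,0,0,0,0,0.5,-2,-6,0,0,0,0,0.5,0,0,0,0,0,0,0.5])

```text
time: 20.68
eef_pos: [0.4328, -0.3332, 0.2425]
tcp_rot: [[-0.057, 0.998, 0.0], [0.998, 0.057, -0.001], [-0.001, -0.0, -1.0]]
ft_force: [0.2, 1.1, -0.5]
width: 0.502
```

```bash
python3 - <<'E'
from h import *
P=[];D=[]
for i in range(8):
    p,d=manip.get_image('top'); P.append(p.astype(float)); D.append(d)
p=np.mean(P,0); d=np.median(D,0)
k=kp('top'); R,C=np.mgrid[0:420,0:560]
W=np.stack([(C-k['cx'])/k['fx']*d,-(R-k['cy'])/k['fy']*d,-d],-1)@np.array(k['extrinsics'])[:3,:3].T+np.array(k['extrinsics'])[:3,3]
np.save('W2.npy',W)
cv2.imwrite('pics/z7.png',cv2.resize(p[135:245,185:325,::-1].astype(np.uint8),(763,600),interpolation=cv2.INTER_CUBIC))
m=np.zeros((420,560),bool); m[135:245,185:325]=1; m&=W[...,2]>.13
n,l,s,c=cv2.connectedComponentsWithStats(m.astype(np.uint8))
for i in range(1,n):
    q=W[l==i]; 
    if len(q)>8: 
        t=q[q[:,2]>.143]; r=cv2.minAreaRect((t[:,:2]*1000).astype(np.float32)); print(c[i],np.round(np.percentile(q[:,2]*1000,[50,70,80,90]),1),np.round(t.mean(0)*1000,1) if len(t) else'',len(t),r[2],np.round(r[1]))
p,d=save('side','side8.png'); cv2.imwrite('pics/z8.png',cv2.resize(p[150:240,220:340,::-1],(800,600),interpolation=cv2.INTER_CUBIC))
E
```

```text
[286.55357143 155.01785714] [146.8 147.7 148.1 148.5] [659.4  22.1 147.2] 44 10.943225860595703 [10. 30.]
[209.88888889 170.18518519] [146.7 147.8 148.3 149. ] [620.9 227.9 147.2] 44 10.8596773147583 [10. 30.]
[295.88888889 202.55555556] [141.8 142.6 142.9 143.5] [530.9  -4.7 143.7] 8 7.2192864418029785 [ 8. 26.]
[218.87755102 218.20408163] [147.3 147.8 148.1 148.5] [491.4 203.9 147.5] 43 7.461166858673096 [10. 30.]
```

View pics/z7.png

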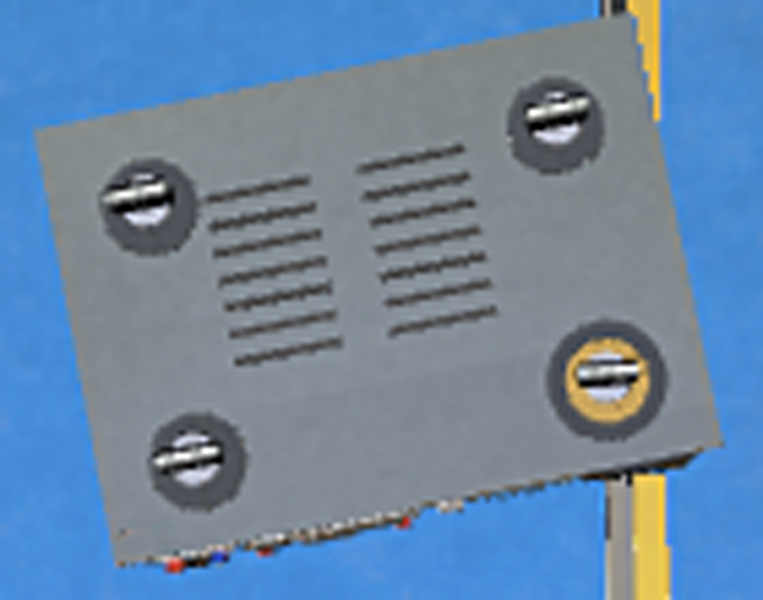

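View pics/z8.png

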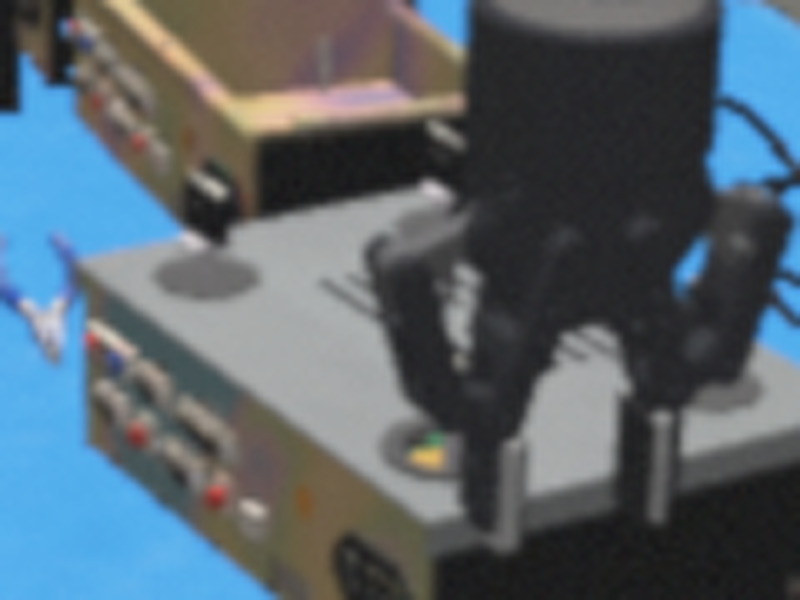

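```bash
sed -n '/^def fitrect/,/^m=np/p' fit.py | sed '$d' > fr.py; python3 - <<'E'
from h import *
from scipy.optimize import minimize
exec(open('fr.py').read())
W=np.load('W2.npy')
m=np.zeros((420,560),bool); m[135:245,185:325]=1
for (r,c),z,x0 in [((202.5,296),.142,(.531,-.0047,.1)),((155,286.5),.148,(.659,.022,.19)),((170,210),.148,(.621,.228,.19)),((218,219),.148,(.491,.204,.19))]:
    q=m&(W[...,2]>z-.012); q[:int(r)-10]=0;q[int(r)+10:]=0;q[:,:int(c)-12]=0;q[:,int(c)+12:]=0
    fitrect(q,z,.010,.030,list(x0),'head')
E
```

```text
head [530.7  -1.5] deg -0.21 res 2.0 45
head [658.6  21.8] deg 10.58 res 4.8 49
head [619.9 227.6] deg 8.75 res 5.9 50
head [490.9 203.7] deg 8.55 res 3.5 46
```

```bash
python3 - <<'E'
from h import *
D=[]
for i in range(20): D.append(manip.get_image('top')[1])
d=np.mean(D,0)
k=kp('top'); R,C=np.mgrid[0:420,0:560]
W=np.stack([(C-k['cx'])/k['fx']*d,-(R-k['cy'])/k['fy']*d,-d],-1)@np.array(k['extrinsics'])[:3,:3].T+np.array(k['extrinsics'])[:3,3]
np.save('W3.npy',W)
for r,c in [(202,296),(155,286),(170,210),(218,219)]: print(np.round(W[r-5:r+7,c-8:c+9,2]*1000).astype(int))
print(manip.get_obs()['time'])
E
```

```text
[[102 103 104 103 104 103  87  88  87  86  88 104 103 104 103 168 104]
 [102 102 103 103  87  86  87  88  87  87  87  86  86 102 102 103 103]
 [102 102 103  87  86  86  87 116 116  86  87  86  86  86 103 103 103]
 [103 103  86  85  86 116 116 116 116 116 116  86  86  87  86 168 103]
 [103  86  86 142 141 143 143 205 206 142 142 206 142 206  87 103 102]
 [103  87  86 143 142 143 207 143 143 144 142 142 144 143  86  85 103]
 [103  87  87 143 143 142 142 143 208 143 142 143 142 142  87  88 103]
 [168  86 154 142 143 141 141 142 141 142 139 140 138 200  86  87 103]
 [102  88  87 196 196 129 127 125 123 120 118 116 116  87  87  87 167]
 [102  87  87  86 117 117 116 115 116 117 117 117  86  86 153  87 102]
 [102  87  87 153  86 116 116 116 116 116 116  87  87  87  87 103 169]
 [102 102  86  87  86  86  67 117 117 115  87  87  87  87  86 103 103]]
[[100 100 100 167 102 168 101 101 104 102 102 102 104 102 100 100 101]
 [100 100 100 103 102 102 102 102 168 102 102 103 103 103 102 100 101]
 [100 166 102 102 102 168 101 122 186 121 187 102 148 146 103 102 100]
 [101 102 103 102 102 102 121 147 
[... 1618 characters left out ...]
 103 101 121 122 122 122 121 121 121 102 103 102 102]
 [101 100 102 102 103 101 122 120 122 148 212 147 148 147 103 103 103]
 [101 102 103 145 211 147 211 147 148 148 148 148 212 148 127 102 102]
 [100 103 146 149 147 147 148 149 148 212 148 147 147 147 133 102 102]
 [100 102 102 148 147 147 147 148 148 148 148 147 146 141 194 102 103]
 [167 102 103 147 148 148 147 146 142 135 129 122 121 121 103 102 103]
 [100 101 103 102 135 129 122 122 122 122 122 121 122 120 104 102 102]
 [101 100 102 169 103 103 121 121 187 122 186 122 122 102 102 103 104]
 [167 100 103 103 102 102 102 120 121 121 121 103 103 104 169 103 105]
 [101 101 101 103 103 103 102 102 103 104 102 103 102 103 103 102 103]]
22.125
```

```bash
python3 - <<'E'
from h import *
p,d=save('top','top9.png')
a=cv2.imread('pics/top0.png').astype(int); b=p[:,:,::-1].astype(int)
df=(abs(a-b).max(-1)>60)
for n,(r,c) in dict(dish=(181,388),torque=(147,405),screw=(273,350),pliers=(227,152),reel=(269,200)).items(): print(n,df[r-14:r+14,c-28:c+28].sum())
print(manip.get_obs()['time'])
E
```

```text
dish 0
torque 0
screw 0
pliers 0
reel 0
22.175
```

View pics/top9.png

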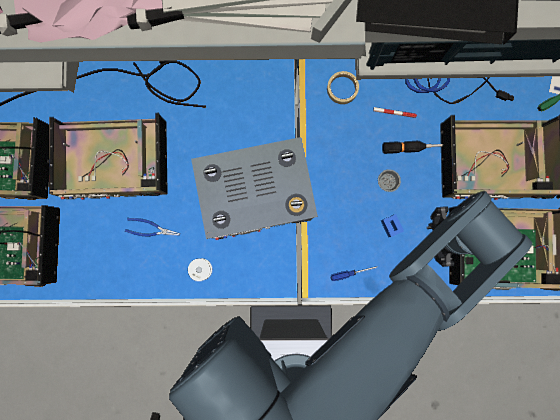

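The stud is locked at (203,296), the stand at (226,391) is empty, the bystanders have not moved, and the arm is clear. I'm handing the job in.

```bash
python3 -c "
from plant import manip
print(manip.finish_job())"
```

```text
the job is handed in; nothing more can be done
None
```

The fourth stud is in the open receptacle, turned to its stop and sitting at the locked height, and the job is handed in at about 22 s.

- **Insertion:** I found the slot in averaged depth images, so the pin went in on the first try with no searching. I pressed it against the spring until it bottomed; the force at that point read 11.5 N.
- **Turn and release:** I turned it clockwise until the torque rose to about 0.18 Nm, which I took as the stop. I then eased back 3°, followed the spring up about 8 mm, and opened the gripper. The highest sideways force I read was about 5 N, just as it started to rise.
- **Height check:** The flange top measures 116.3 mm against 116.0 expected for locked. It sits about 5 mm lower than on the other three studs, which fits this receptacle being about 10 mm deep.
- **Other items:** The dish, torque driver, screwdriver, pliers and reel show no change in the images. The arm is clear of everything.

**One check disagreed:** the new bar head is turned about 6–7° further clockwise than the other three. The gripper's measured angle gives that figure, and a coarser image fit puts it nearer 10°. I took this as the position of the stop, since the height matches locked, and did not turn it back so as not to force the notch.

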